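Turn one leaf of the sherd swatch book

TASK

The swatch book lies open with a closed tin left on its left-hand page. Push the tin sideways off the book with the fingertips until it lies flat on the table, without lifting it; then put a fingertip under the free edge of the leaf that stands half raised, turn it gently over the spine without pinching it, and press it down so that it lies flat on the left-hand page. Leave the other leaf flat on the right-hand page, leave everything else on the table where it is, and finish clear of everything.

Things in the scene. Friction and masses are not known exactly. Their poses are not given: they have to be found in the camera images.
- book: Open ring-bound swatch book, fixed to the table: black cover 216 mm along the spine (x, away from the robot, within 0.3 rad) by 320 mm across, 3 mm thick; page blocks from 16 to 154 mm either side of the spine, tops 12 mm above the table; steel rings to 24 mm. Origin on the table under the middle of the spine; y points to the left-hand page, where the tin is, z up.
- upper_leaf (a joint): Angle of the half-raised leaf, rad: 0 = flat on the right-hand page (-y of the book), 1.57 = upright, 3.14 = flat on the left-hand page (a stop). Starts at 0.42 to 0.65. The hinge line runs along the book's x, 14 mm above the table, straight above the book's origin. The hinge is stiff (0.12 N m): the leaf stays where it is left and must be pushed all the way down.
- upper_leaf_tab (a point): Middle of the outer edge of the half-raised leaf's tab, in mid-thickness. The tab is 44 mm wide, centred at x = +55 mm of the book (the far end) and reaches 151 mm from the hinge line; the rest of the free edge is 140 mm from the hinge line
- lower_leaf (a joint): Angle of the other leaf, same hinge line, same size and stiffness, rad: it starts at 0 to 0.06, lying on the right-hand page under the half-raised leaf, and shall stay there. Its tab is at the near end (x = -55 mm of the book)
- tin: Closed flat sample tin, 64 mm (its x) by 90 mm (its y), 22 mm high, 0.08 to 0.17 kg, sheet metal, lid fixed shut; the lid's lip stands 31 mm from the centre at -x. Origin at the centre of its underside. It starts on the left-hand page, 88 to 98 mm from the spine, its long side within about 0.25 rad of the spine's direction
- tags: Loose stack of blank tags, 44 x 63 x 10 mm, on the left. Bystander
- sherd: Loose red potsherd, 44 x 33 x 10 mm, behind the book. Bystander
- vial: Loose upright glass vial, 27 mm across and 69 mm high, behind the book. Bystander
- upper_leaf_centre (a point): Middle of the half-raised leaf (75 mm from the hinge line, in mid-thickness). The leaf is rigid, 4 mm thick (2 mm either side of the hinge line), 190 mm along the spine, about 0.1 kg, six square chips on the face that starts upward; the other face is the one to push and press on. Fingers pressing on both faces at once count as pinching.
Mind the look-alikes: they are no part of the job. What is meant by the tin is not purple or red, and is the smaller of those in its own colour.

How it is judged (in metres and radians):
On the way, in this order (a step that is already met when the one before it is completed fails the run):
1. the tin lies flat on the table, off the book (height (world z) of tin below 0.005 m and angle between tin's own z axis and vertical below 0.1 rad), for 0.2 s.
2. the half-raised leaf has been turned over onto the left-hand page (value of joint upper_leaf above 3.04 rad), for 0.2 s.
At the end, for the whole second after the job is handed in: The turned leaf lies on the left-hand page within 0.1 rad of flat, the other leaf lies within 0.2 rad of flat on the right-hand page, and the tin rests flat on the table beside the book (underside within 5 mm of the table, tilt under 0.1 rad) (all of step 1 and value of joint upper_leaf above 3.04 rad and value of joint lower_leaf below 0.2 rad and linear speed of tin below 0.02 m/s); the robot touches nothing.
It fails at once if the tin is lifted off the book or the table (underside more than 25 mm above the table) or tipped over (height (world z) of tin above 0.025 m or angle between tin's own z axis and vertical above 0.9 rad).
It fails at once if the leaf is pinched: both of its faces are pressed by the fingers at once (contact force between any of upper_leaf_c2, upper_leaf_c3 and the fingers above 1.5 N and contact force between any of upper_leaf_c4, upper_leaf_c5 and the fingers above 1.5 N).
It fails at once if the leaf is flung over (faster than 4 rad/s) (velocity of joint upper_leaf above 4 rad/s).
It fails at once if the other leaf is raised from its page (value of joint lower_leaf above 0.35 rad).
It fails at once if a bystander is moved by more than 30 mm (distance of any of tags, sherd, vial from where it was at the start of the episode above 0.03 m).
It also fails if it takes over 64 s, if anything falls off the work surface, if the arm or the gripper's body presses on something with over 40 N, if the wrist force passes 120 N, or if a joint passes its speed limit or range.

ROBOT

A 6-joint arm with a two-finger parallel gripper is mounted at the origin on a cart in front of the work surface, level with it; the furniture and walls round the work are solid. World frame = base frame: x ahead of the robot, y to its left, z up, the work surface at z = 0. Lengths are in mm, angles in rad, forces in N, time in s.
With the tool pointing down it reaches from about 275 to 825 mm from the base axis. Payload 4.9 kg.
Tool frame: the origin (TCP) lies at the very end of the fingers, on their centre line; the grasp point (between the pads) lies 19 mm behind it; z points along the fingers, y is the direction in which the jaws open and shut (so a half turn about z gives the same grasp; the last joint's range is limited). The gripper opens to 85 mm and grips with 20 to 120 N. Pads are 22 mm wide; open, the fingers measure 114 mm over their backs; the gripper's body (76 mm by 85 mm) begins 54 mm behind the grasp point. The pads swing forward as they close: fully open they stand 13 mm farther back than shut.
Start: joints at [1.144, 0.326, -0.193, 1.052, 0, 1.437], TCP at [158.743, 526.611, 231.281] pointing down, gripper open.
Joint ranges: [-2.65, 2.65], [-0.97, 1.79], [-1.3, 1.35], [-1.93, 2.1], [-1.47, 1.37], [-3.14, 3.14]. Speed limits (rad/s): [2.57, 2.57, 3.14, 3.14, 3.14, 3.14].

INTERFACE

Orientations are given as [roll, pitch, yaw] about the fixed x, y, z axes, in that order (R = Rz(yaw) Ry(pitch) Rx(roll)).
In Python, from bench import bot, solve_ik, imaging gives the robot as it stands. Calls block until the motion is done:
- bot.move_ptp(position, orientation): joint-space move of the TCP to a pose.
- bot.movel(position, rot=None, max_speed=150, threshold=None): straight line of the TCP; rot=None keeps the orientation; max_speed is the mean speed in mm/s. With threshold (N) it stops when the force on the tool has changed by that much, and returns True; else False.
- bot.move_j(angles): joint-space move.
- bot.grip(opening, effort=None): opening from 0.0 (shut) to 1.0 (fully open); effort is the grip in N (None keeps the last); returns when the fingers have stopped.
- bot.dwell(seconds).
- solve_ik(position, orientation): joint angles nearest the present ones, or None.
- bot.get_state(): the state.
- imaging.capture(name): name is "scene" or "top"; returns the picture (420x560x3 uint8, blue, green, red); there is no depth.
- imaging.camera_model(name): a dict with "K" (3x3 intrinsics, pixels), "position" and "rotation" of the camera in the world. Camera axes: x right, y up, looking along -z (the intrinsics and any distortion apply to the point x, -y, -z); pixel columns grow to the right and rows downward; lengths in mm; the calibration is good to about 2 mm. A picture is of the moment at which its call begins. camera_model takes no time and is no camera call.
A pose or a line that the arm cannot do raises bot.IKError and nothing moves.
- bot.sign_off(): hands the job in, once; it reports no verdict.
The state is a dict: "t": time; "qpos": joint angles; "joint_velocities": joint speeds; "effort": joint torques, N m; "tcp_pos": TCP position; "orientation": TCP orientation; "contact_force": force on the tool from outside, world axes, zero at the start; "wrist_torque": the same for the moment, N m; "opening": opening from 0.0 (shut) to 1.0 (fully open).
Only numpy, scipy, OpenCV 4.12 (cv2) and the standard library are available. Lean on these libraries where they do the work, as an engineer would, in place of code of your own. Each camera call takes 0.05 s, during which the arm holds its last target. There are 200 camera calls.

## Working session

There is one attempt and no reset: what is moved stays moved. The work goes in short steps, each a Python script; the robot and the scene stay as the last script left them, time stands still between calls to the robot, and variables do not carry over. Pictures are saved under pics/ and viewed, about 8 in all and at most 12, crops included, and the job is handed in when it is done.

```bash
mkdir -p pics; ls; python3 - <<'E'
from bench import bot, solve_ik, imaging
import cv2,numpy as np
for n in("scene","top"):
    im=imaging.capture(n); cv2.imwrite(f"pics/{n}0.png",im)
    m=imaging.camera_model(n); print(n,m)
print(bot.get_state())
E
```

```text
pics
scene {'K': array([[457.35324589,   0.        , 277.59735247],
       [  0.        , 457.35324589, 203.93570724],
       [  0.        ,   0.        ,   1.        ]]), 'position': array([-294.39872727, -561.95602456,  620.21835494]), 'rotation': array([ 1.04848323e+00, -3.20130419e-04, -1.01299810e+00])}
top {'K': array([[448.3421709 ,   0.        , 271.3801227 ],
       [  0.        , 448.3421709 , 208.89053499],
       [  0.        ,   0.        ,   1.        ]]), 'position': array([ 320.12835674,  -13.19560933, 1310.56673894]), 'rotation': array([ 0.20216362,  0.00572813, -1.64062208])}
{'t': 0.1, 'qpos': array([ 1.14382186e+00,  3.26885723e-01, -1.93478212e-01,  1.05201204e+00,
        4.28113700e-05,  1.43658010e+00]), 'joint_velocities': array([-0.00144251, -0.00066716,  0.00258034,  0.00040186,  0.00204077,
        0.00046418]), 'effort': array([ 4.21110635e-04, -4.44239187e+01,  2.63038123e+01,  7.90664228e-03,
       -1.42854083e-04,  6.30200404e-06]), 'tcp_pos': array([158.49364263, 526.12327147, 230.57360779]), 'orientation': array([-3.14003294e+00, -2.53804373e-04,  2.84883419e+00]), 'contact_force': array([-0.23271931, -0.27455653,  0.22455856]), 'wrist_torque': array([-0.00338625,  0.01434711, -0.0377434 ]), 'opening': 1.0016562328639838}
```

View pics/scene0.png

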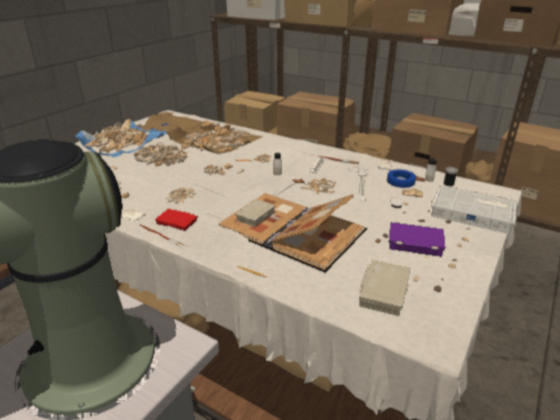

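View pics/top0.png

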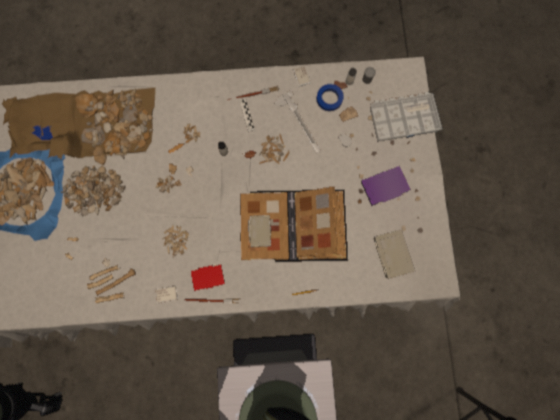

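The top view shows these candidates for the tin:
- beige tin on the left page, about (260,232)
- larger beige tin at (394,254)
- purple tin at (386,186)
- red tin at (208,277)

The one on the book is the smaller beige, so I choose that. I'll check it in one crop and measure it by colour.

```bash
cat > h.py <<'E'
import numpy as np, cv2
from scipy.spatial.transform import Rotation as R
from bench import bot, solve_ik, imaging
def cam(n):
    m=imaging.camera_model(n); return m['K'],np.array(m['position']),R.from_euler('xyz',m['rotation']).as_matrix()
def ray(n,u,v,z):
    K,p,Rm=cam(n); d=np.linalg.inv(K)@[u,v,1]; d=Rm@[d[0],-d[1],-d[2]]
    return p+d*(z-p[2])/d[2]
def proj(n,P):
    K,p,Rm=cam(n); c=Rm.T@(np.array(P)-p); q=K@[c[0],-c[1],-c[2]]; return q[:2]/q[2]
E
python3 - <<'E'
from h import *
print("tcp in scene/top",proj("scene",[158,526,230]),proj("top",[158,526,230]),"base",proj("top",[0,0,0]),proj("scene",[0,0,0]))
im=cv2.imread("pics/top0.png"); c=im[175:275,225:360]
a=cv2.resize(c,None,fx=5,fy=5,interpolation=cv2.INTER_CUBIC)
a=cv2.convertScaleAbs(a,alpha=1.5)
cv2.imwrite("pics/crop_top.png",a)
h=cv2.cvtColor(im,cv2.COLOR_BGR2HSV)
for p in [(260,232),(394,254),(245,215),(255,205),(275,225),(292,225)]: print(p,h[p[1],p[0]],im[p[1],p[0]])
E
```

```text
tcp in scene/top [-27.08328573 141.19907846] [ 42.97921336 390.10285223] base [277.51188796 420.97743549] [ 90.16747856 358.26511297]
(260, 232) [ 19  71 144] [104 129 144]
(394, 254) [ 18  70 143] [104 128 143]
(245, 215) [ 15 146 147] [ 63 104 147]
(255, 205) [ 12 177 111] [ 34  66 111]
(275, 225) [ 10 101 116] [ 70  86 116]
(292, 225) [ 7 33 99] [86 89 99]
```

View pics/crop_top.png

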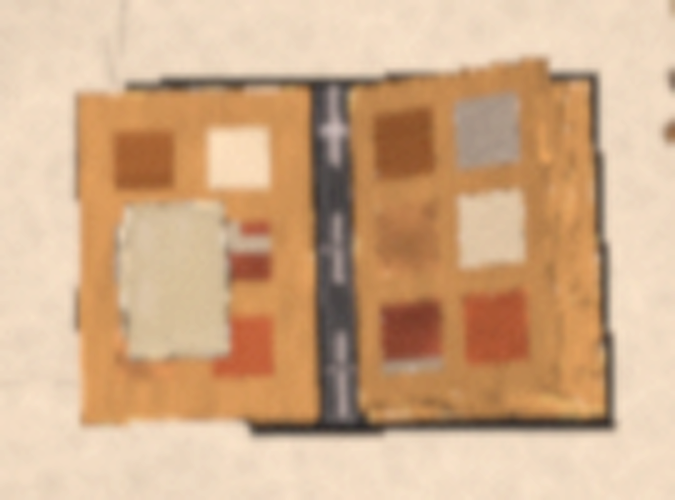

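```bash
python3 - <<'E'
from h import *
c=lambda x,y:(225+x/5-.4,175+y/5-.4)
f=lambda x,y,z:ray("top",*c(x,y),z)
st,sb=f(331,80,3),f(339,428,3)
print("spine",st,sb,np.linalg.norm(st-sb))
O=(st+sb)/2; yaw=np.arctan2(*(st-sb)[1::-1]); print("O",O,"yaw",yaw)
P=[f(*q,12) for q in[(78,94),(310,88),(320,422),(82,424)]]
B=lambda p:np.round(R.from_euler('z',-yaw).as_matrix()@(p-O*[1,1,0]),1)
print("page",[B(p) for p in P])
T=[f(*q,34) for q in[(121,204),(228,203),(231,353),(128,359)]]
print("tin",[B(p) for p in T], B(sum(T)/4))
# tab corner triangulation
def rd(n,u,v):
    a=ray(n,u,v,0);b=ray(n,u,v,100);return a,(b-a)/np.linalg.norm(b-a)
a,d=rd("top",*c(548,58)); b,e=rd("scene",353,197)
t=np.linalg.lstsq(np.c_[d,-e],b-a,rcond=None)[0]
p=a+d*t[0];q=b+e*t[1];print("tab corner",B(p),B(q)); m=B((p+q)/2); print("ang",np.arctan2(m[2]-14,-m[1]),np.hypot(m[2]-14,m[1]))
im=cv2.imread("pics/scene0.png")[180:275,210:375]
cv2.imwrite("pics/crop_sc.png",cv2.convertScaleAbs(cv2.resize(im,None,fx=4.8,fy=4.8,interpolation=cv2.INTER_CUBIC),alpha=1.4))
def W(x,y,z): return R.from_euler('z',yaw).as_matrix()@[x,y,z]+O*[1,1,0]
for n,pt in dict(O=(0,0,0),tags=0).items():pass
print("tags",ray("top",166,293,5),"vial",ray("top",223,155,0),"sherd",ray("top",250,154,5),"red",ray("top",208,277,20))
E
```

```text
spine [639.77383249 -86.47456367   3.        ] [431.72457332 -74.77085886   3.        ] 208.37819211383896
O [535.7492029  -80.62271127   3.        ] yaw -0.05619526126575922
page [array([ 95.6, 151.3,  12. ]), array([97.2, 13. , 12. ]), array([-101.4,   11.3,   12. ]), array([-100.6,  148.9,   12. ])]
tin [array([ 24.4, 124.7,  34. ]), array([24. , 62.6, 34. ]), array([-63.3,  62.1,  34. ]), array([-65.9, 121. ,  34. ])] [-20.2  92.6  34. ]
tab corner [  95.5 -119.4   82.4] [  95.  -118.7   82.2]
ang 0.5206819337996709 137.29420963755172
tags [363.52886542 294.05958158   5.        ] vial [767.12212711 111.53813781   0.        ] sherd [762.69977745  28.71683253   5.        ] red [399.54470192 169.8638693   20.        ]
```

View pics/crop_sc.png

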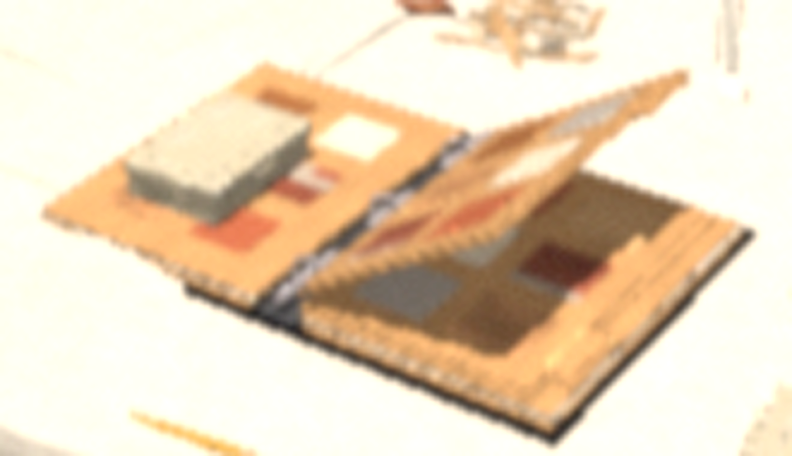

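The choice holds: the beige tin on the left page is centred about 95 mm from the spine. The leaf angle is about 0.52. Next I push the tin, checking IK for the leaf path first.

```bash
cat >> h.py <<'E'
YAW=-0.047; O=np.array([534.,-82.8,0]); RB=R.from_euler('z',YAW)
def W(x,y,z): return RB.as_matrix()@[x,y,z]+O
def ori(a,s=1):
    z=np.array([0,np.sin(a),-np.cos(a)]); y=np.array([s,0,0.]); x=np.cross(y,z)
    return (RB*R.from_matrix(np.c_[x,y,z])).as_euler('xyz')
def leafpose(th,r,gap,a,bx=0):
    """TCP so that the 22 mm fingertip (tilt a) has its nearest corner/face 'gap' below leaf underside at radius r"""
    u=np.array([-np.cos(th),np.sin(th)]); n=-np.array([np.sin(th),np.cos(th)])  # under side normal (y,z)
    x=np.array([np.cos(a),np.sin(a)])  # tool side facing leaf
    p=np.array([0,14.])+r*u+(2+gap)*n-11*x
    return W(bx,p[0],p[1])
E
python3 - <<'E'
from h import *
for s in(1,-1):
    print(s)
    for (P,a) in [(W(-18,40,100),0),(W(-18,40,16),0),(W(-18,200,16),0),(W(0,-230,60),1.0)]+[(leafpose(th,100,2,max(0,1.57-th)*.9),max(0,1.57-th)*.9) for th in (.4,.8,1.2,1.57,2.2,2.8,3.14)]:
        q=solve_ik(P,ori(a,s)); print(np.round(P),round(a,2),None if q is None else np.round(q,2))
E
```

```text
1
[518. -42. 100.] 0 [-0.22  0.4  -0.45  0.72  0.    1.39]
[518. -42.  16.] 0 [-0.22  0.52 -0.53  0.52  0.    1.39]
[525. 118.  16.] 0 [ 0.08  0.55 -0.48  0.55  0.    1.7 ]
[ 523. -313.   60.] 1.0 [-0.93  1.24  0.62  1.84  0.56  0.41]
[ 529. -182.   40.] 1.05 [-0.82  1.12  0.24  1.58  0.67  0.47]
[ 530. -164.   76.] 0.69 [-0.72  0.79 -0.05  1.21  0.52  0.77]
[ 532. -133.  102.] 0.33 [-0.54  0.54 -0.26  0.93  0.29  1.05]
[533. -98. 114.] 0.0 [-0.32  0.42 -0.38  0.77  0.    1.3 ]
[536. -38.  97.] 0.0 [-0.21  0.43 -0.41  0.73  0.    1.41]
[538.  -1.  51.] 0.0 [-0.14  0.49 -0.45  0.62  0.    1.48]
[538.   6.  18.] 0.0 [-0.13  0.54 -0.48  0.55  0.    1.49]
-1
[518. -42. 100.] 0 [-0.22  0.4  -0.45  0.72  0.   -1.75]
[518. -42.  16.] 0 [-0.22  0.52 -0.53  0.52  0.   -1.75]
[525. 118.  16.] 0 [ 0.08  0.55 -0.48  0.55  0.   -1.44]
[ 523. -313.   60.] 1.0 [-0.93  1.24  0.62  1.84  0.56 -2.73]
[ 529. -182.   40.] 1.05 [-0.82  1.12  0.24  1.58  0.67 -2.67]
[ 530. -164.   76.] 0.69 [-0.72  0.79 -0.05  1.21  0.52 -2.37]
[ 532. -133.  102.] 0.33 [-0.54  0.54 -0.26  0.93  0.29 -2.09]
[533. -98. 114.] 0.0 [-0.32  0.42 -0.38  0.77  0.   -1.84]
[536. -38.  97.] 0.0 [-0.21  0.43 -0.41  0.73  0.   -1.73]
[538.  -1.  51.] 0.0 [-0.14  0.49 -0.45  0.62  0.   -1.66]
[538.   6.  18.] 0.0 [-0.13  0.54 -0.48  0.55  0.   -1.65]
```

```bash
python3 - <<'E'
from h import *
o=ori(0)
bot.grip(0.4)
bot.move_ptp(W(-18,40,120),o)
bot.movel(W(-18,40,30),o,150)
hit=bot.movel(W(-18,40,6),o,25,threshold=4)
s=bot.get_state(); z=s['tcp_pos'][2]; print(hit,z,s['contact_force'],s['opening'],s['t'])
bot.movel(W(-18,40,z+4),o,40)
bot.movel(W(-18,120,z+4),o,70)
s=bot.get_state(); print(s['contact_force'],s['t'],s['tcp_pos'])
cv2.imwrite("pics/mid.png",imaging.capture("scene")[150:300,150:400].repeat(3,0).repeat(3,1))
E
```

```text
True 11.047642952726783 [-1.01813988  0.92225723  6.39491703] 0.3987383555223504 4.5583
[-0.33062371  0.27754663  0.28339799] 6.1083 [521.68787747  37.61813526  15.03598535]
```

View pics/mid.png

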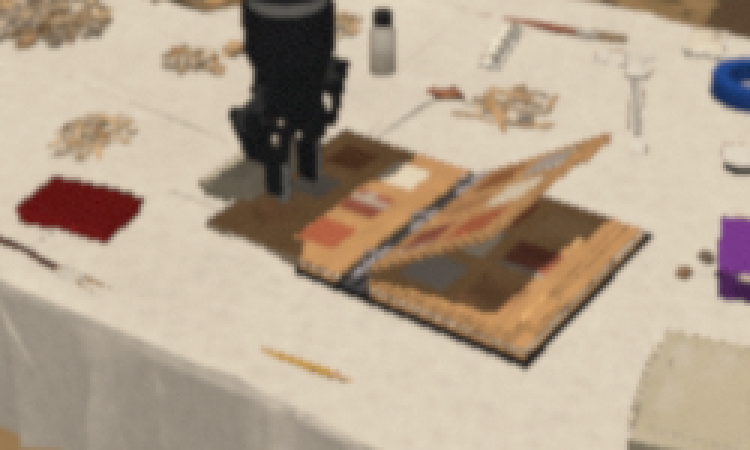

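The tin (crop pixel about 235,180) is moving squarely ahead of the fingers at the page edge. I keep pushing.

```bash
python3 - <<'E'
from h import *
o=ori(0)
bot.movel(W(-18,178,15),o,60)
bot.movel(W(-18,198,9),o,50)
s=bot.get_state(); print(s['contact_force'],s['t'],s['tcp_pos'])
bot.movel(W(-18,190,9),o,60)
bot.movel(W(-18,185,110),o,150)
bot.grip(0.0)
im=imaging.capture("scene")[150:300,150:400]; im2=imaging.capture("top")[150:300,150:400]
cv2.imwrite("pics/after.png",np.hstack([cv2.resize(im,None,fx=1.6,fy=2.4),cv2.resize(im2,None,fx=1.6,fy=1.6*1.5)]))
cv2.imwrite("pics/after_top.png",im2)
E
```

```text
[ 0.22729866 -0.02835543  0.30968869] 7.8417 [525.12629865 116.21468341   8.81024375]
```

View pics/after.png

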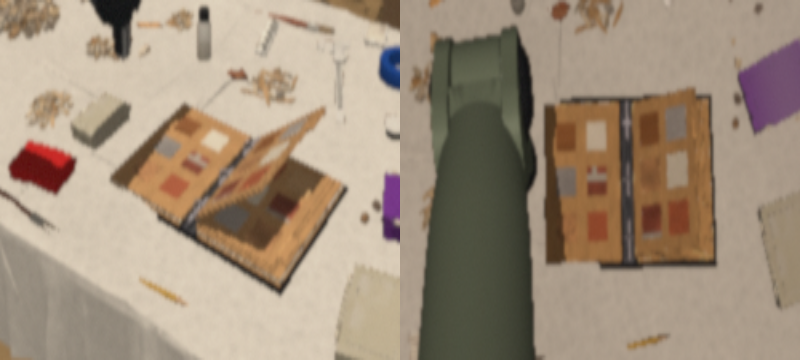

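The tin is off the book and on the table at scene-crop (100,120). Now the leaf: I check IK for the whole path, then insert and turn.

```bash
cat > turn.py <<'E'
from h import *
A=lambda th:max(0,1.60-th)
th0=.52
pre=[(leafpose(th0,215,14,A(th0)),A(th0),120),(leafpose(th0,100,14,A(th0)),A(th0),100)]
arc=[(leafpose(t,100,0,A(t)),A(t),70) for t in np.arange(.40,3.06,.14)]
for P,a,_ in pre+arc: assert solve_ik(P,ori(a)) is not None,(P,a)
print(pre[0][0],solve_ik(pre[0][0],ori(A(th0))))
E
python3 - <<'E'
from turn import *
bot.movel(W(-18,150,190),ori(0),200)
bot.move_ptp(W(0,-200,220),ori(.5))
bot.move_ptp(pre[0][0],ori(A(th0)))
f=bot.get_state(); print(f['t'],f['tcp_pos'],f['contact_force'])
cv2.imwrite("pics/pre.png",np.hstack([cv2.resize(imaging.capture("scene")[130:300,200:400],(400,340)),cv2.resize(imaging.capture("top")[150:300,170:400],(400,340))]))
E
```

```text
[ 524.61681203 -282.29527232   97.24258689] [-0.91903659  1.2103067   0.58532005  1.90722857  0.60326691  0.37705003]
12.0833 [ 525.57127351 -281.25914786   97.7282084 ] [ 0.53660576 -0.37040949  1.34956434]
```

View pics/pre.png

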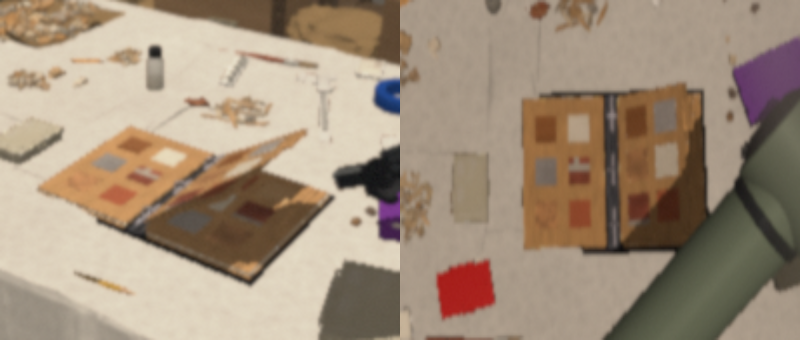

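The tin lies flat clear of the book, with a gap of about 60 mm. The fingertip stands in front of the free edge and slightly below it. I insert and raise the leaf.

```bash
python3 - <<'E'
from turn import *
hit=bot.movel(pre[1][0],ori(pre[1][1]),80,threshold=6); f=bot.get_state(); print("ins",hit,f['contact_force'],f['tcp_pos'])
if not hit:
    for P,a,v in arc[:9]:
        bot.movel(P,ori(a),v); f=bot.get_state(); print(np.round(f['contact_force'],1),round(f['t'],2))
cv2.imwrite("pics/arc.png",np.hstack([cv2.resize(imaging.capture("scene")[130:300,200:400],(400,340)),cv2.resize(imaging.capture("top")[150:300,170:400],(400,340))]))
E
```

```text
[ 524.61681203 -282.29527232   97.24258689] [-0.91903659  1.2103067   0.58532005  1.90722857  0.60326691  0.37705003]
ins False [0.52420394 0.94182752 0.27961526] [ 529.42847354 -183.13484658   40.23587728]
[0.4 0.6 0.6] 14.03
[-1.4  0.7  0.5] 14.38
[ 0.3 -0.2 -0.5] 14.73
[-0.2 -0.1  0.2] 15.08
[0.3 0.6 0.5] 15.43
[-0.3 -0.1 -0.3] 15.78
[-0.  -0.3 -0.2] 16.13
[ 0.5  0.3 -0.5] 16.48
[ 0.6 -0.3  0. ] 16.83
```

View pics/arc.png

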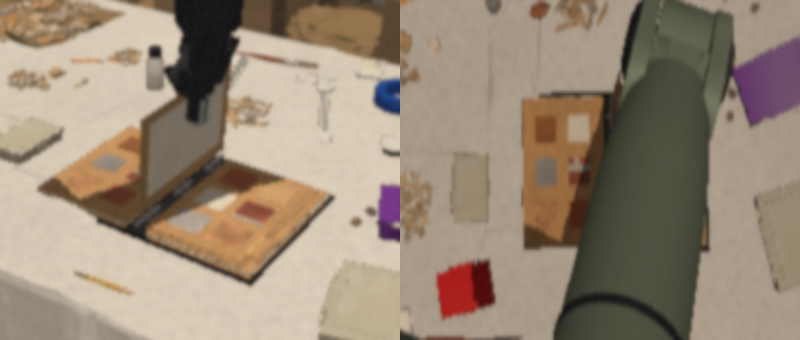

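The leaf now stands upright, with the finger behind it on the right, and the lower leaf is flat. I continue over and press down.

```bash
python3 - <<'E'
from turn import *
for P,a,v in arc[9:]: bot.movel(P,ori(a),v)
P=arc[-1][0]; print(P)
hit=bot.movel(W(0,100,9),ori(0),30,threshold=15)
f=bot.get_state(); print("press",hit,f['contact_force'],f['tcp_pos'],f['t'])
bot.dwell(0.4)
bot.movel(W(0,98,160),ori(0),120)
bot.move_ptp(W(-60,-20,320),ori(0))
bot.dwell(.3)
f=bot.get_state(); print(f['t'],f['contact_force'],f['tcp_pos'])
cv2.imwrite("pics/end.png",np.hstack([cv2.resize(imaging.capture("scene")[130:300,200:400],(400,340)),cv2.resize(imaging.capture("top")[150:300,170:400],(400,340))]))
E
```

```text
[ 524.61681203 -282.29527232   97.24258689] [-0.91903659  1.2103067   0.58532005  1.90722857  0.60326691  0.37705003]
[538.04592902   3.2202007   37.92945852]
press True [-2.64856361 -0.22793186  9.02480523] [538.41440771  13.61163177  16.14656742] 21.225
24.125 [ 0.05916278 -0.47855684  0.17675989] [473.05308914 -99.2480997  318.93929987]
```

View pics/end.png

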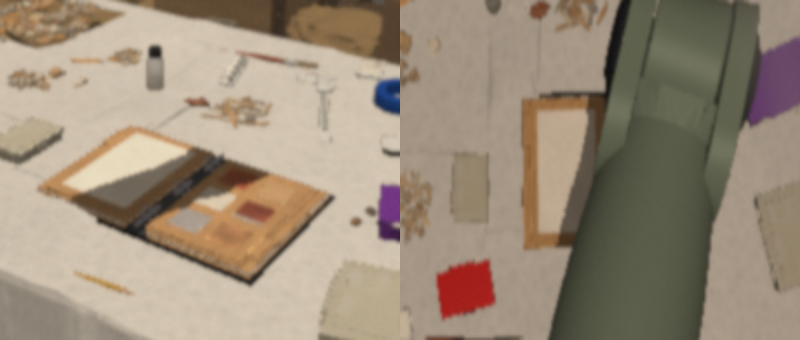

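The press stopped at z = 16.1 mm, and a flat leaf's top is at 16 mm. The picture shows the leaf flat on the left, the lower leaf flat on the right, the tin flat beside the book, and the vial, sherd and red tin unmoved.

```bash
python3 -c "
from bench import bot
bot.sign_off(); print(bot.get_state()['t'])"
```

```text
the job is handed in; nothing more can be done
the job is handed in; nothing more can be done
```

The job is done and handed in, at about 24 s on the robot's clock before sign-off; the interface reports no verdict.

- **Tin:** I pushed the small beige tin off the left-hand page with the spread fingertips. In both views it lies flat on the table, about 60 mm clear of the book.
- **Leaf:** With the gripper shut, I put the fingertips under the free edge, turned the leaf over the spine and pressed it down. The press stopped at z = 16.1 mm, and the top of a flat leaf is at 16 mm, so it is flat.
- **Rest of the scene:** In the last scene picture the other leaf lies flat on the right-hand page, and the vial and sherd look unmoved. I did not check the tags in the last pictures, but the arm did not work near them.
- **Robot:** It finished about 320 mm above the book and touches nothing.

No check failed. In the last top view the arm hid part of the book, so I judged the right-hand page from the scene view.

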